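Sweep loose vial caps into the catch tray

TASK

Tidy the lab bench: with the fingertips, gently sweep the three loose black screw caps along the bench and through the open front of the low steel catch tray, until all three lie flat and wholly inside it. Only push them, do not pinch or lift them, and leave everything else, including the capped vials and tubes, standing where it is.

Things in the scene. Friction and masses are not known exactly. Their poses are not given: they have to be found in the camera images.
- tray: low steel tray like a dustpan, fixed on the bench left or right; 110 mm deep (own x) by 150 mm wide (own y). Walls 30 mm high, 4 mm thick at the back (+x) and both sides; inner faces at x = 51 mm, y = +-71 mm. Front (-x, roughly towards the robot) fully open at x = -55 mm, no lip; paper-thin floor level with the bench, so things slide in. Origin: centre of the floor
- cap1: one of three identical loose black screw caps lying flat on the bench, a ribbed disc 32 mm across (with its lower rim 33 mm), 16 mm high, about 20 g; slides easily, can be pushed by its side. Origin: centre of its underside (z = 0 on the bench), z up
- cap2: one of three identical loose black screw caps lying flat on the bench, a ribbed disc 32 mm across (with its lower rim 33 mm), 16 mm high, about 20 g; slides easily, can be pushed by its side. Origin: centre of its underside (z = 0 on the bench), z up
- cap3: one of three identical loose black screw caps lying flat on the bench, a ribbed disc 32 mm across (with its lower rim 33 mm), 16 mm high, about 20 g; slides easily, can be pushed by its side. Origin: centre of its underside (z = 0 on the bench), z up
- rack: white plastic tube rack, fixed, 60 mm (own x) by 130 mm (own y), 39 mm high, with capped tubes standing in it up to 68 mm high; stands on the side opposite the tray. Origin: centre of its underside
- vial_a: amber glass vial standing upright, 28 mm across, 57 mm high, with its own black cap screwed on; stands nearest the robot, a little to its right. Leave alone. Origin: centre of its underside, z up
- vial_b: the same kind of vial with cap on, nearest the robot, a little to its left. Leave alone. Origin: centre of its underside, z up
- dropper: amber dropper bottle with white collar and rubber bulb, 32 mm across, 65 mm high, standing on the left. Leave alone. Origin: centre of its underside, z up
- jar: clear specimen jar with white lid, 68 mm across, 68 mm high, out on the left. Leave alone. Origin: centre of its underside, z up
- dishes: stack of three lidded round culture dishes, 89 mm across, 45 mm high, out on the right. Leave alone. Origin: centre of its underside, z up
- slidebox: grey slide box with white lid, 84 x 36 x 32 mm, long side along its own x, out on the far right. Leave alone. Origin: centre of its underside, z up
Mind the look-alikes: they are no part of the job. What is shaped like the cap1 but yellow is not meant.

How it is judged:
At the end, for the whole second after the job is handed in: Each of the three caps lies flat (within 0.2 rad), right side up and at rest inside the tray, the whole cap behind the mouth line (its centre at least 16 mm inside) and between the walls; the other loose things are within 15 mm of where they stood, and upright (x of cap1 in the frame of tray between -0.039 and 0.05 m and y of cap1 in the frame of tray between -0.07 and 0.07 m and height (world z) of cap1 between -0.005 and 0.008 m and angle between each of cap1, cap2, cap3, vial_a, vial_b, dropper, jar, dishes, slidebox's own z axis and vertical below 0.2 rad and linear speed of each of cap1, cap2, cap3 below 0.01 m/s and x of cap2 in the frame of tray between -0.039 and 0.05 m and y of cap2 in the frame of tray between -0.07 and 0.07 m and height (world z) of cap2 between -0.005 and 0.008 m and x of cap3 in the frame of tray between -0.039 and 0.05 m and y of cap3 in the frame of tray between -0.07 and 0.07 m and height (world z) of cap3 between -0.005 and 0.008 m and distance of each of vial_a, vial_b, dropper, jar, dishes, slidebox from where it was at the start of the episode below 0.015 m); the robot touches nothing.
It fails at once if a loose cap is lifted off the bench (its underside more than 18 mm up) (height (world z) of any of cap1, cap2, cap3 above 0.018 m).
It fails at once if a loose cap is pinched or squeezed (the fingers bear on it with more than 15 N) (contact force between the fingers and cap1 above 15 N or contact force between the fingers and cap2 above 15 N or contact force between the fingers and cap3 above 15 N).
It fails at once if another thing on the bench is shifted more than 15 mm or tipped more than 0.2 rad (distance of any of vial_a, vial_b, dropper, jar, dishes, slidebox from where it was at the start of the episode above 0.015 m or angle between any of vial_a, vial_b, dropper, jar, dishes, slidebox's own z axis and vertical above 0.2 rad).
It also fails if it takes over 72 s, if anything falls off the work surface, if the arm or the gripper's body presses on something with over 40 N, if the wrist force passes 120 N, or if a joint passes its speed limit or range.

ROBOT

A 6-joint arm with a two-finger parallel gripper is mounted at the origin on the work surface. World frame = base frame: x ahead of the robot, y to its left, z up, the work surface at z = 0. Lengths are in m, angles in rad, forces in N, time in s.
With the tool pointing down it reaches from about 0.375 to 0.975 m from the base axis. Payload 3.8 kg.
Tool frame: the origin (TCP) lies on the centre line of the jaws, within the pads' length; the fingertips stand 19 mm ahead of it and the grasp point (between the pads) is the TCP; x points along the fingers, z is the direction in which the jaws open and shut, and the axes are right-handed (so a half turn about x gives the same grasp; the last joint's range is limited). The gripper opens to 85 mm and grips with 20 to 120 N. Pads are 22 mm wide; open, the fingers measure 114 mm over their backs; the gripper's body (76 mm by 85 mm) begins 54 mm behind the grasp point. The pads swing forward as they close: fully open they stand 13 mm farther back than shut.
Start: joints at [-1.353, 0.264, 1.604, -0, 1.274, -0.037], TCP at [0.17, -0.653, 0.25] pointing down, gripper open.
Joint ranges: [-2.63, 2.63], [-0.94, 2.18], [0.31, 2.57], [-1.31, 4.45], [0, 2.66], [-2.55, 2.55]. Speed limits (rad/s): [2.57, 2.57, 3.14, 3.14, 3.14, 3.14].

INTERFACE

Orientations are given as a 3x3 rotation matrix whose columns are the frame's x, y, z axes.
In Python, from plant import telemetry, vision, ticket gives the robot as it stands.
- The arm moves only by the shell command python3 -m crank 'ROWS' [FORCE]. ROWS is JSON, a list of rows, each a list of 3 entries, a list of its own where there are three numbers: the shift along the tool's x, y, z in m, then the turn about the tool's x in degrees, then the closure, from 0 (fully open) to 1 (shut). A call has 1 to 8 rows; each row is the pose to reach, as a shift and turn from the pose commanded when the call began, along the tool's axes at that moment; what a row does not reach only later rows make up. A row lasts 1/10 s, in which the tool goes at most 50 mm and 8.59 degrees, less where a joint would pass 70% of its speed; a pose out of reach is approached as far as the arm can. A call with a gripper value outside its range is refused whole. The fingers move at their own pace and stop on an object; FORCE is the grip in N (left out, the last holds). Time passes only in rows, so rows that repeat a pose let the fingers close. It gives the time, the measured TCP pose, the force and the opening at its end, in the units of the state.
- telemetry.read_state(): the state, without advancing time (a new reading comes with each control period).
- vision.capture(name): name is "side" or "top"; returns a dict with "color" (400x640x3 uint8, red, green, blue), "fx", "fy", "cx", "cy" (pixels), "D" ([k1, k2, p1, p2, k3] as OpenCV has them; the pictures are not rectified), "R" (3x3) and "t" (3): a world point X has camera coordinates R X + t. Camera axes: x right, y down, z forward; pixel columns grow to the right and rows downward; lengths in m; the calibration is good to about 2 mm. A picture is of the moment at which its call begins. There is no depth.
- ticket.close_job(): hands the job in, once; it reports no verdict.
The state is a dict: "clock": time; "joints": joint angles; "joint_vel": joint speeds; "joint_efforts": joint torques, N m; "ee_pos": TCP position; "tcp_rot": TCP orientation; "ft_force": force on the tool from outside, world axes, zero at the start; "moment": the same for the moment, N m; "gripper_width": finger opening in m.
Only numpy, scipy, OpenCV 4.12 (cv2) and the standard library are available. Lean on these libraries where they do the work, as an engineer would, in place of code of your own. Each camera call takes 0.05 s, during which the arm holds its last target.

## Working session

There is one attempt and no reset: what is moved stays moved. The work goes in short steps, Python scripts to look and compute and a shell command to move; the robot and the scene stay as the last step left them, time stands still between calls to the robot, and variables do not carry over. Pictures are saved under pics/ and viewed, and the job is handed in when it is done.

```bash
mkdir -p pics; ls; python3 - <<'E'
from plant import telemetry, vision
import cv2
for n in("top","side"):
    c=vision.capture(n); cv2.imwrite(f"pics/{n}0.png",c["color"][:,:,::-1])
    print(n,c["fx"],c["cx"],c["cy"],c["D"],c["R"],c["t"])
s=telemetry.read_state();print(s)
E
```

```text
pics
top 376.9373916011424 325.14698797121133 203.10247169001138 [-0.06524666  0.          0.          0.          0.        ] [[ 0.02625345 -0.99956166  0.01368358]
 [-0.99608419 -0.0273132  -0.08408494]
 [ 0.08442183 -0.01142248 -0.99636463]] [0.00563599 0.53073859 1.07378639]
side 386.71440695401714 318.7291776699885 202.59393256884192 [-0.09267689  0.          0.          0.          0.        ] [[ 0.94733307 -0.32022693  0.00384199]
 [-0.15701977 -0.47490343 -0.86591658]
 [ 0.27911439  0.81970815 -0.50017368]] [-0.49737941  0.12262799  0.78088662]
{'clock': 0.1, 'joints': array([-1.35287472e+00,  2.64710771e-01,  1.60525706e+00, -8.04758400e-06,
        1.27370084e+00, -3.68695908e-02]), 'joint_vel': array([ 0.00021864, -0.00186054, -0.00331711, -0.00183951, -0.00108225,
        0.00108486]), 'joint_efforts': array([-4.24493355e-04, -5.16706252e+01, -3.68590629e+01, -1.35405144e-04,
        6.27354893e-03, -8.31166602e-06]), 'ee_pos': array([ 0.17000845, -0.65258803,  0.24905368]), 'tcp_rot': array([[-4.56348582e-04,  9.67715364e-01,  2.52045167e-01],
       [ 2.02524830e-03,  2.52045571e-01, -9.67713247e-01],
       [-9.99997845e-01,  6.88394784e-05, -2.07488454e-03]]), 'ft_force': array([-0.1843655 ,  0.07665931, -0.47327525]), 'moment': array([ 0.01128389, -0.01715535,  0.04495493]), 'gripper_width': 0.08529188571552491}
```

View pics/top0.png

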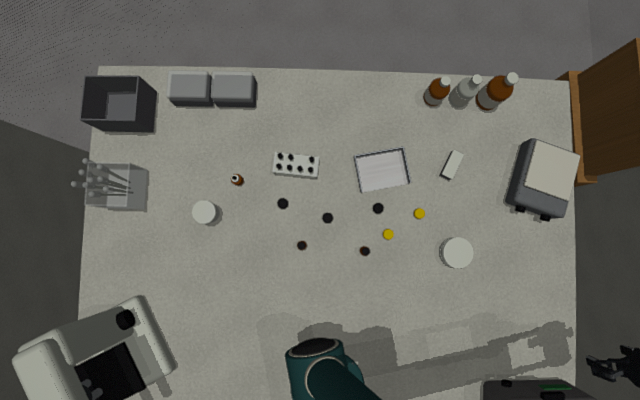

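View pics/side0.png

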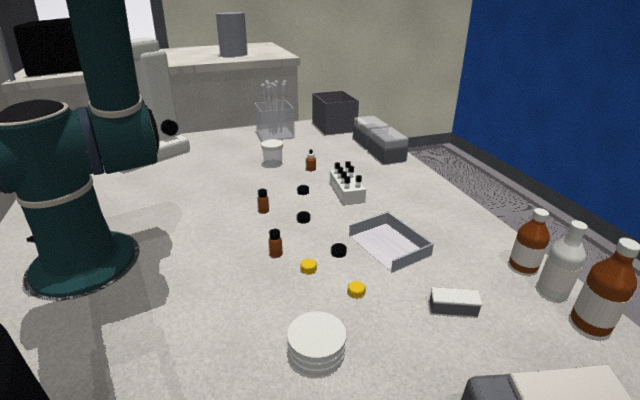

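The top view shows three flat black discs at about (283,203), (328,217) and (378,208), and the tray at (382,170). Possible look-alikes are the two vial caps at (302,245) and (365,251), the yellow caps at (419,213) and (388,234), and the rack tube caps around (296,163). The side view shows the three black discs lying flat and the vials standing.

```bash
cat > h.py <<'E'
import numpy as np, cv2
from plant import telemetry, vision
def px2w(c,uv,z):
    K=np.array([[c["fx"],0,c["cx"]],[0,c["fy"],c["cy"]],[0,0,1]])
    p=cv2.undistortPoints(np.array(uv,float).reshape(-1,1,2),K,np.array(c["D"])).reshape(-1,2)
    R=np.array(c["R"]);t=np.array(c["t"]);o=-R.T@t
    d=np.c_[p,np.ones(len(p))]@R
    return o+d*((np.asarray(z)-o[2])/d[:,2])[:,None]
def w2px(c,X):
    K=np.array([[c["fx"],0,c["cx"]],[0,c["fy"],c["cy"]],[0,0,1]])
    return cv2.projectPoints(np.array(X,float).reshape(-1,1,3),cv2.Rodrigues(np.array(c["R"]))[0],np.array(c["t"]),K,np.array(c["D"]))[0].reshape(-1,2)
def crop(c,x0,y0,x1,y1,s,name):
    im=cv2.resize(c["color"][y0:y1,x0:x1,::-1],None,fx=s,fy=s,interpolation=cv2.INTER_CUBIC)
    for u in range((x0//20+1)*20,x1,20):
        cv2.line(im,(int((u-x0+.5)*s),0),(int((u-x0+.5)*s),6),(0,0,255),1); cv2.putText(im,str(u),(int((u-x0+.5)*s)-10,18),0,.4,(0,0,255),1)
    for v in range((y0//20+1)*20,y1,20):
        cv2.line(im,(0,int((v-y0+.5)*s)),(6,int((v-y0+.5)*s)),(0,0,255),1); cv2.putText(im,str(v),(8,int((v-y0+.5)*s)+4),0,.4,(0,0,255),1)
    cv2.imwrite("pics/"+name,im)
E
python3 - <<'E'
from h import *
c=vision.capture("top"); crop(c,265,140,445,265,4.4,"crop1.png")
im=c["color"].astype(int)
m=(im.max(2)<60).astype(np.uint8)
n,l,st,ce=cv2.connectedComponentsWithStats(m)
for i in range(1,n):
    if 220<ce[i][0]<450 and 140<ce[i][1]<265 and st[i][4]>10:
        print(ce[i].round(1),st[i][4],px2w(c,[ce[i]],[.014])[0].round(4))
E
```

```text
[404.5 162.7] 44 [ 0.6581 -0.213   0.014 ]
[279.9 155.5] 21 [0.6688 0.1575 0.014 ]
[444.8 169.2] 42 [ 0.6425 -0.335   0.014 ]
[290.4 156.7] 18 [0.6661 0.1263 0.014 ]
[311.3 159. ] 18 [0.661  0.0641 0.014 ]
[278.6 166.1] 19 [0.6371 0.16   0.014 ]
[289.1 167.1] 22 [0.6349 0.129  0.014 ]
[299.6 168.1] 17 [0.6327 0.098  0.014 ]
[310.  169.2] 17 [0.6302 0.0671 0.014 ]
[240.5 181.6] 19 [0.5879 0.2706 0.014 ]
[282.5 203.1] 84 [0.5276 0.1446 0.014 ]
[377.6 207.8] 86 [ 0.5215 -0.1345  0.014 ]
[327.2 217.6] 82 [0.4889 0.0126 0.014 ]
[301.4 245.1] 58 [0.407  0.0855 0.014 ]
[364.4 250.7] 65 [ 0.3955 -0.098   0.014 ]
```

View pics/crop1.png

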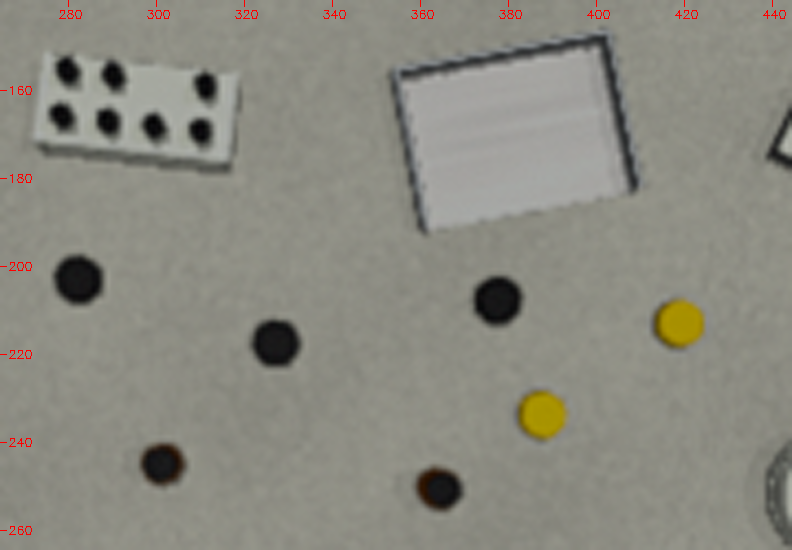

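The crop confirms the three black caps. The vials show an amber rim under their black caps, and the yellow ones are distinct. The tray wall corners are near (353.5,156), (402.5,148.5), (361,191.5) and (408.5,182.5).

```bash
python3 - <<'E'
from h import *
c=vision.capture("top")
P=px2w(c,[[353.5,156],[402.5,148.5],[361,191.5],[408.5,182.5]],[.03]*4);print("tray",P.round(4))
ax=((P[0]+P[1])-(P[2]+P[3]))/2;ay=((P[0]+P[2])-(P[1]+P[3]))/2
print(np.linalg.norm(ax),np.linalg.norm(ay),np.degrees(np.arctan2(ax[1],ax[0])),np.degrees(np.arctan2(-ay[0],ay[1])),P.mean(0))
print("vials",px2w(c,[[301.4,245.1],[364.6,250.5]],[.057]*2).round(4))
print("yellow",px2w(c,[[388,233.5],[419,213]],[.014]*2).round(4))
# refine tray by fit: outline corners
from scipy.optimize import least_squares
print("jar,dishes,dropper,slidebox",px2w(c,[[204,212],[457,252],[237,179],[452,165]],[.068,.045,.06,.032]).round(3))
s=vision.capture("side")
# project to side for check
cap=[[.5276,.1446,.014],[.489,.0126,.014],[.5215,-.1345,.014]]
print(w2px(s,cap),w2px(s,P))
E
```

```text
tray [[ 0.6703 -0.0593  0.03  ]
 [ 0.6973 -0.2035  0.03  ]
 [ 0.5664 -0.0831  0.03  ]
 [ 0.5968 -0.2218  0.03  ]]
0.10433534055275132 0.1442680661210097 11.634773153406734 11.474926358977559 [ 0.63265705 -0.14191509  0.03      ]
vials [[ 0.4081  0.0834  0.057 ]
 [ 0.3976 -0.0935  0.057 ]]
yellow [[ 0.447  -0.1663  0.014 ]
 [ 0.5094 -0.2574  0.014 ]]
jar,dishes,dropper,slidebox [[ 0.492  0.357  0.068]
 [ 0.399 -0.36   0.045]
 [ 0.589  0.271  0.06 ]
 [ 0.652 -0.351  0.032]]
[[302.43597729 187.34486494]
 [302.72407666 214.2419808 ]
 [337.71241733 246.73352331]] [[385.54380827 210.94396592]
 [429.05041868 243.06407937]
 [348.47453008 223.90148402]
 [390.01153416 258.07880135]]
```

```bash
python3 - <<'E'
from h import *
c=vision.capture("side"); crop(c,240,160,440,310,4,"crop2.png")
o=np.array([.6327,-.142]);a=np.radians(11.55);R=np.array([[np.cos(a),-np.sin(a)],[np.sin(a),np.cos(a)]])
for z in(.03,0):
  X=[list(o+R@np.array(p))+[z] for p in [(.055,.075),(.055,-.075),(-.055,.075),(-.055,-.075)]]
  print(w2px(c,X).round(1).tolist(), np.round(X,3).tolist()); t=vision.capture("top"); print(w2px(t,X).round(1).tolist())
E
```

```text
[[385.7, 210.5], [431.1, 242.9], [346.8, 223.3], [389.8, 259.8]] [[0.672, -0.058, 0.03], [0.702, -0.204, 0.03], [0.564, -0.08, 0.03], [0.594, -0.226, 0.03]]
[[352.9, 155.5], [402.8, 147.1], [359.8, 192.3], [410.1, 183.5]]
[[384.5, 221.2], [428.9, 254.5], [346.2, 234.4], [388.3, 271.8]] [[0.672, -0.058, 0.0], [0.702, -0.204, 0.0], [0.564, -0.08, 0.0], [0.594, -0.226, 0.0]]
[[352.0, 157.6], [400.7, 149.4], [358.7, 193.5], [407.7, 184.9]]
```

View pics/crop2.png

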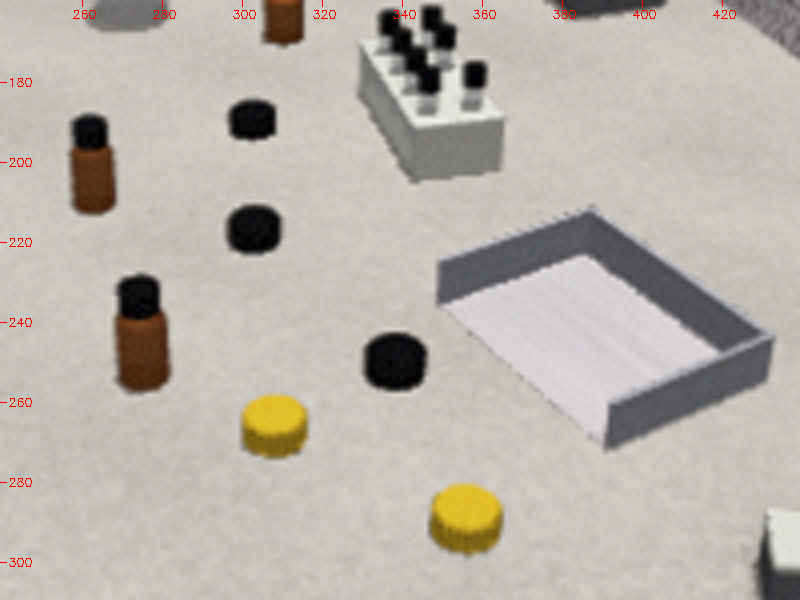

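```bash
cat > go.py <<'E'
import sys
from h import *
# go.py x y z heading(deg of tool y)
x,y,z,h=map(float,sys.argv[1:5])
s=telemetry.read_state();R=np.array(s["tcp_rot"]);p=np.array(s["ee_pos"])
d=R.T@(np.array([x,y,z])-p)
cur=np.degrees(np.arctan2(R[1,1],R[0,1]))
print("clock",s["clock"],"pos",p.round(4),"head",cur.round(2),"w",round(s["gripper_width"],4),"j",np.round(s["joints"],2))
print("shift",d.round(4),"turn",round(((cur-h)+180)%360-180,2))
E
python3 go.py .4885 -.1255 .12 -15
```

```text
clock 0.4 pos [ 0.1701 -0.6531  0.2501] head 14.6 w 0.0854 j [-1.35  0.26  1.6   0.    1.27 -0.04]
shift [ 0.1302  0.4411 -0.4303] turn 29.6
```

```bash
python3 -m crank '[[[0,0.221,-0.215],15,0.72],[[0,0.221,-0.215],15,0.72],[[0,0.221,-0.215],15,0.72],[[0,0.221,-0.215],15,0.72],[[0,0.221,-0.215],15,0.72],[[0,0.221,-0.215],15,0.72],[[0,0.221,-0.215],15,0.72],[[0,0.221,-0.215],15,0.72]]' 20; python3 go.py .4885 -.1255 .12 -15
```

```text
clock: 1.2
ee_pos: [0.3306, -0.3883, 0.2506]
tcp_rot: [[0.0, 1.0, -0.004], [-0.001, -0.004, -1.0], [-1.0, 0.0, 0.001]]
ft_force: [0.7, -0.2, -0.9]
gripper_width: 0.0238
clock 1.2 pos [ 0.3306 -0.3883  0.2506] head -0.21 w 0.0238 j [-0.91 -0.05  1.95 -0.    1.24  0.66]
shift [ 0.1305  0.1569 -0.2635] turn 14.79
```

```bash
python3 -m crank '[[[0,0.157,-0.263],15,0.72],[[0,0.157,-0.263],15,0.72],[[0,0.157,-0.263],15,0.72],[[0,0.157,-0.263],15,0.72],[[0,0.157,-0.263],15,0.72],[[0,0.157,-0.263],15,0.72],[[0,0.157,-0.263],15,0.72],[[0.13,0.157,-0.263],15,0.72]]' ; python3 go.py .4885 -.1255 .06 -15
```

```text
clock: 2.0
ee_pos: [0.4959, -0.1293, 0.2075]
tcp_rot: [[0.016, 0.965, -0.263], [-0.005, -0.263, -0.965], [-1.0, 0.017, 0.001]]
ft_force: [1.8, -0.6, 0.0]
gripper_width: 0.024
clock 2.0 pos [ 0.4959 -0.1293  0.2075] head -15.27 w 0.024 j [-0.3  -0.02  2.01 -0.    1.14  1.53]
shift [ 0.1473 -0.0106 -0.0019] turn -0.27
```

```bash
python3 -m crank '[[[0.05,0,0],0,0.72],[[0.1,0,0],0,0.72],[[0.13,0,0],0,0.72],[[0.14,0,0],0,0.72],[[0.14,0,0],0,0.72],[[0.14,0,0],0,0.72]]' ; python3 go.py .4885 -.1255 .024 -15; python3 - <<'E'
from h import *
for n in("top","side"):
    c=vision.capture(n); crop(c,*((265,140,445,280) if n=="top" else (240,130,440,280)),4,n+"1.png")
E
```

```text
clock: 2.6
ee_pos: [0.4902, -0.129, 0.0619]
tcp_rot: [[0.003, 0.964, -0.267], [-0.001, -0.267, -0.964], [-1.0, 0.003, 0.0]]
ft_force: [-0.0, 0.4, 0.2]
gripper_width: 0.0235
clock 2.6 pos [ 0.4902 -0.129   0.0619] head -15.46 w 0.0235 j [-0.31  0.15  2.13 -0.    0.86  1.53]
shift [ 0.0379 -0.0026 -0.0029] turn -0.46
```

View pics/side1.png

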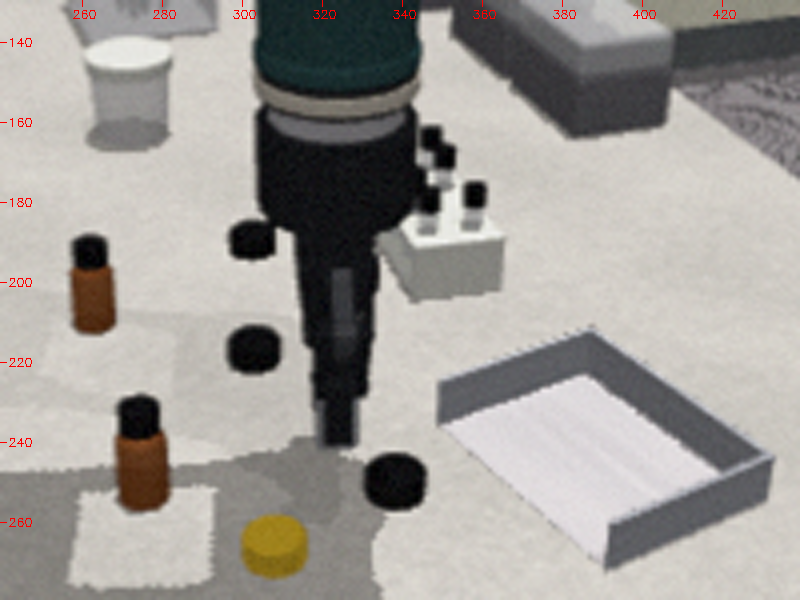

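View pics/top1.png

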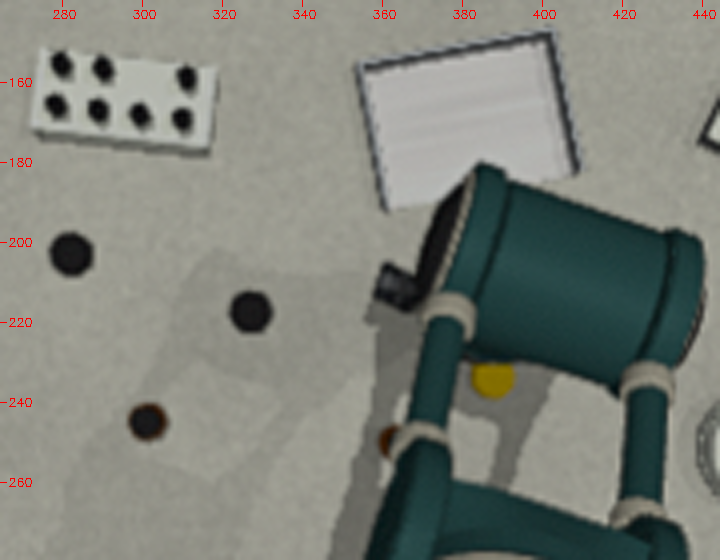

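The side view shows the fingers hovering behind cap C (339,250), and everything is still standing. Next I descend and push C into the right half of the tray.

```bash
python3 -m crank '[[[0.01,-0.002,-0.003],0,0.72],[[0.025,-0.002,-0.003],0,0.72],[[0.038,-0.002,-0.003],0,0.72],[[0.038,-0.002,-0.003],0,0.72],[[0.038,-0.002,-0.003],0,0.72]]' ; python3 go.py .4885 -.1255 .024 -15; python3 - <<'E'
from h import *
for n in("side",):
    c=vision.capture(n); crop(c,290,180,440,292,5,n+"2.png")
E
```

```text
clock: 3.2
ee_pos: [0.4872, -0.1239, 0.022]
tcp_rot: [[-0.001, 0.964, -0.265], [0.0, -0.265, -0.964], [-1.0, -0.001, 0.0]]
ft_force: [0.9, -0.1, -0.5]
gripper_width: 0.0242
clock 3.2 pos [ 0.4872 -0.1239  0.022 ] head -15.39 w 0.0242 j [-0.3   0.2   2.15 -0.    0.78  1.54]
shift [-0.002   0.0017  0.0012] turn -0.39
```

View pics/side2.png

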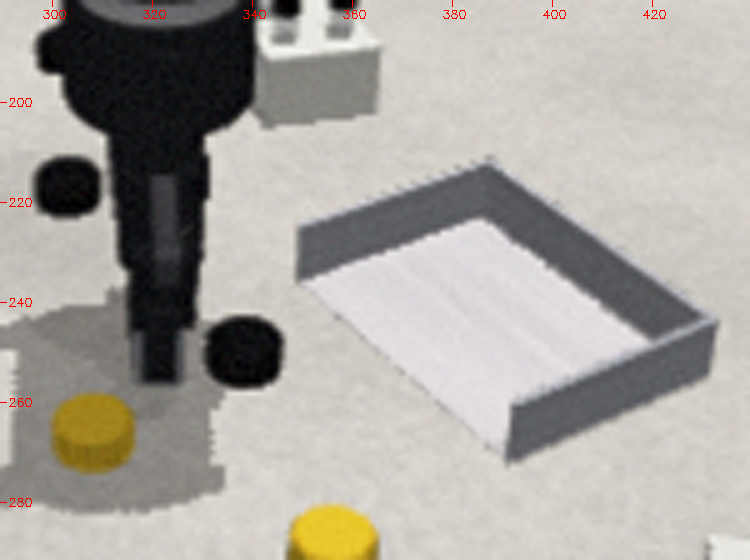

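```bash
python3 -m crank '[[[0,0.006,0],0,0.72],[[0,0.014,0],0,0.72],[[0,0.024,0],0,0.72],[[0,0.036,0],0,0.72],[[0,0.048,0],0,0.72],[[0,0.058,0],0,0.72],[[0,0.064,0],0,0.72],[[0,0.066,0],0,0.72]]' ; python3 go.py .6338 -.166 .024 -15; python3 - <<'E'
from h import *
for n in("side",):
    c=vision.capture(n); crop(c,290,180,440,292,5,n+"3.png")
E
```

```text
clock: 4.05
ee_pos: [0.552, -0.1419, 0.0222]
tcp_rot: [[0.0, 0.964, -0.266], [-0.0, -0.266, -0.964], [-1.0, 0.0, -0.0]]
ft_force: [-0.6, -0.5, -0.0]
gripper_width: 0.0237
clock 4.05 pos [ 0.552  -0.1419  0.0222] head -15.4 w 0.0237 j [-0.3   0.31  2.01  0.    0.82  1.54]
shift [-0.0017  0.0852  0.0015] turn -0.4
```

View pics/side3.png

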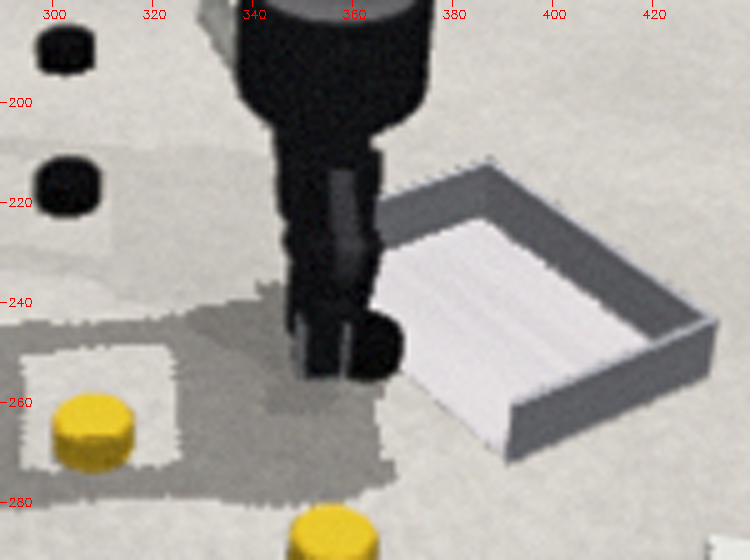

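The cap at (366,249) is seated in the fork. I keep pushing.

```bash
python3 -m crank '[[[0,0.008,0],0,0.72],[[0,0.02,0],0,0.72],[[0,0.034,0],0,0.72],[[0,0.048,0],0,0.72],[[0,0.062,0],0,0.72],[[0,0.074,0],0,0.72],[[0,0.081,0],0,0.72],[[0,0.085,0],0,0.72]]' ; python3 -m crank '[[[0,-0.005,0],0,0.72],[[0,-0.02,0],0,0.72],[[0,-0.03,0],0,0.72],[[-0.05,-0.03,0],0,0.72],[[-0.08,-0.03,0],0,0.72]]';python3 go.py .481 .046 .10 103; python3 - <<'E'
from h import *
for n in("side",):
    c=vision.capture(n); crop(c,290,180,440,292,5,n+"4.png")
E
```

```text
clock: 4.9
ee_pos: [0.6339, -0.1645, 0.0223]
tcp_rot: [[0.0, 0.964, -0.266], [-0.0, -0.266, -0.964], [-1.0, 0.0, 0.0]]
ft_force: [-0.9, 0.6, 0.5]
gripper_width: 0.0241
clock: 5.4
ee_pos: [0.6029, -0.1559, 0.1034]
tcp_rot: [[-0.001, 0.964, -0.266], [0.0, -0.266, -0.964], [-1.0, -0.001, -0.0]]
ft_force: [1.0, -0.3, 1.7]
gripper_width: 0.0238
clock 5.4 pos [ 0.6029 -0.1559  0.1034] head -15.4 w 0.0238 j [-0.29  0.29  1.85  0.    1.    1.55]
shift [ 0.0036 -0.1712 -0.1623] turn -118.4
```

View pics/side4.png

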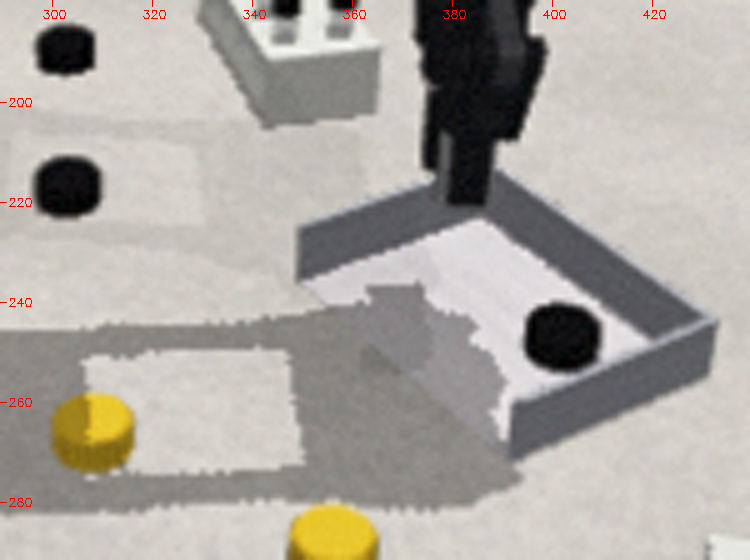

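C sits well inside the tray at (402,247). Next is cap B: turn and go over to its left.

```bash
python3 -m crank '[[[-0.02,-0.09,-0.085],-60,0.72],[[-0.02,-0.09,-0.085],-60,0.72],[[-0.02,-0.09,-0.085],-60,0.72],[[-0.02,-0.09,-0.085],-60,0.72],[[-0.02,-0.171,-0.162],-60,0.72],[[-0.02,-0.171,-0.162],-60,0.72],[[-0.02,-0.171,-0.162],-60,0.72],[[-0.02,-0.171,-0.162],-60,0.72]]';python3 go.py .481 .046 .10 103
```

```text
clock: 6.25
ee_pos: [0.4801, 0.0468, 0.1218]
tcp_rot: [[-0.001, 0.71, 0.705], [0.0, 0.705, -0.71], [-1.0, -0.001, -0.001]]
ft_force: [0.4, -0.4, 0.0]
gripper_width: 0.0238
clock 6.25 pos [0.4801 0.0468 0.1218] head 44.79 w 0.0238 j [0.05 0.02 2.13 0.   0.99 0.83]
shift [0.0218 0.0001 0.0012] turn -58.21
```

```bash
python3 -m crank '[[[0.02,0,0],-58,0.72],[[0.05,0,0],-58,0.72],[[0.06,0,0],-58,0.72],[[0.06,0,0],-58,0.72],[[0.06,0,0],-58,0.72],[[0.06,0,0],-58,0.72],[[0.06,0,0],-58,0.72],[[0.06,0,0],-58,0.72]]';python3 go.py .481 .0465 .023 103;python3 - <<'E'
from h import *
for n in("side","top"):
    c=vision.capture(n); crop(c,*((230,150,410,280) if n=="side" else (265,140,445,280)),4,n+"5.png")
E
```

```text
clock: 7.05
ee_pos: [0.4828, 0.0443, 0.0622]
tcp_rot: [[0.0, -0.214, 0.977], [-0.0, 0.977, 0.214], [-1.0, -0.0, 0.0]]
ft_force: [-0.2, 0.1, 1.1]
gripper_width: 0.0239
clock 7.05 pos [0.4828 0.0443 0.0622] head 102.37 w 0.0239 j [ 0.04  0.11  2.17 -0.    0.86 -0.18]
shift [ 0.0392  0.0025 -0.0013] turn -0.63
```

View pics/side5.png

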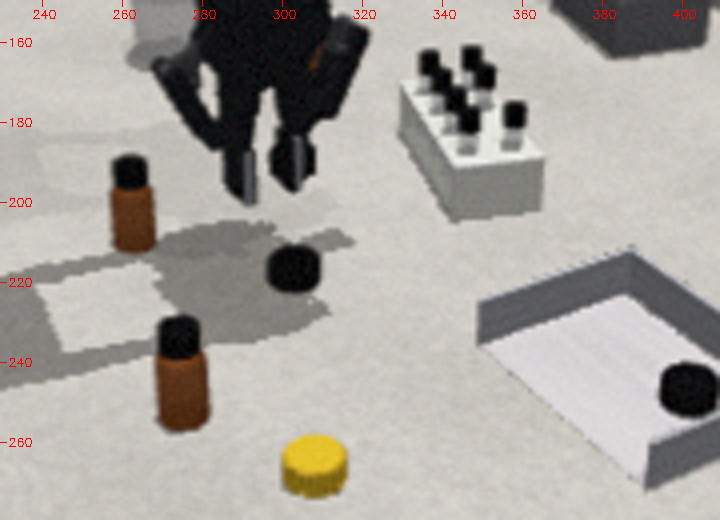

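View pics/top5.png

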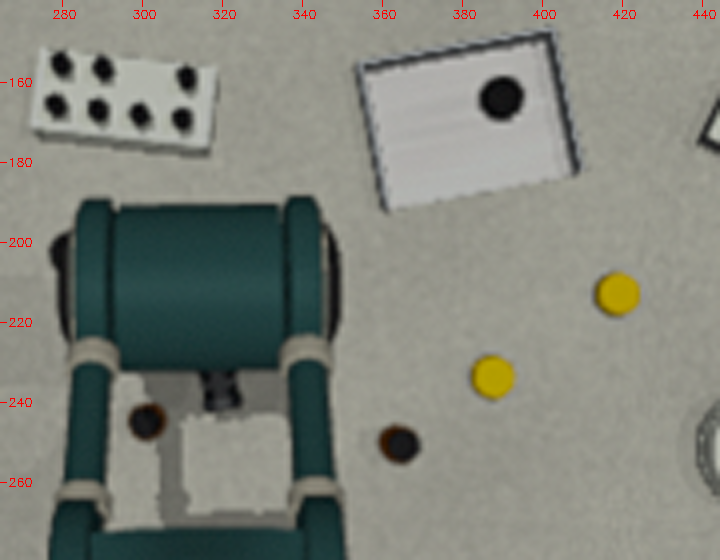

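C is flat in the tray at top (390,164) and the fork is hovering behind B (303,217). I descend and sweep B along −y.

```bash
python3 -m crank '[[[0.01,0.002,-0.001],-1,0.72],[[0.025,0.002,-0.001],-1,0.72],[[0.038,0.002,-0.001],-1,0.72],[[0.039,0.002,-0.001],-1,0.72],[[0.039,0.002,-0.001],-1,0.72]]' ; python3 -m crank '[[[0,-0.006,0],0,0.72],[[0,-0.014,0],0,0.72],[[0,-0.024,0],0,0.72],[[0,-0.036,0],0,0.72],[[0,-0.05,0],0,0.72],[[0,-0.064,0],0,0.72],[[0,-0.078,0],0,0.72],[[0,-0.092,0],0,0.72]]';  python3 go.py .5253 -.1415 .023 103; python3 - <<'E'
from h import *
for n in("side",):
    c=vision.capture(n); crop(c,250,180,440,310,4,n+"6.png")
E
```

```text
clock: 7.65
ee_pos: [0.4801, 0.0471, 0.0224]
tcp_rot: [[-0.002, -0.235, 0.972], [-0.0, 0.972, 0.235], [-1.0, 0.0, -0.002]]
ft_force: [0.9, 0.5, 0.3]
gripper_width: 0.024
clock: 8.45
ee_pos: [0.5029, -0.0438, 0.0233]
tcp_rot: [[0.0, -0.235, 0.972], [-0.0, 0.972, 0.235], [-1.0, -0.0, 0.0]]
ft_force: [-0.8, 0.9, 0.6]
gripper_width: 0.0244
clock 8.45 pos [ 0.5029 -0.0438  0.0233] head 103.57 w 0.0244 j [-0.14  0.21  2.15 -0.    0.79 -0.37]
shift [ 0.0003 -0.1002 -0.0011] turn 0.57
```

View pics/side6.png

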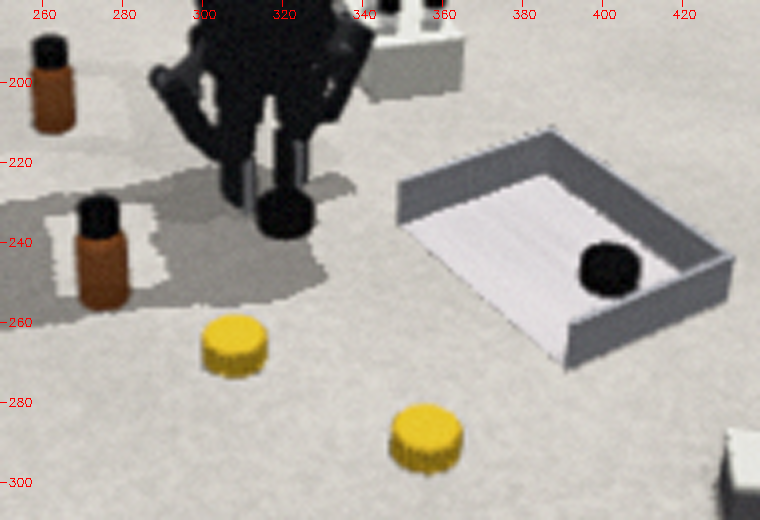

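```bash
python3 - <<'E'
from h import *
c=vision.capture("side"); print(px2w(c,[[320.5,233.3]],[.008]), w2px(c,[[.508,-.065,.008],[.5029,-.0438,.004]]))
print(px2w(c,[[401.8,247]],[.008]))
E
```

```text
[[ 0.50618053 -0.06800984  0.008     ]] [[320.83331399 232.42943612]
 [315.69920074 229.28661343]]
[[ 0.65368655 -0.1715669   0.008     ]]
```

B is centred in the fork, measured at (.506,−.068) against an expected (.508,−.065). I continue.

```bash
python3 -m crank '[[[0,-0.006,0],0,0.72],[[0,-0.018,0],0,0.72],[[0,-0.032,0],0,0.72],[[0,-0.046,0],0,0.72],[[0,-0.06,0],0,0.72],[[0,-0.074,0],0,0.72],[[0,-0.087,0],0,0.72],[[0,-0.093,0],0,0.72]]' ; python3 -m crank '[[[0,0.008,0],0,0.72],[[0,0.022,0],0,0.72],[[0,0.03,0],0,0.72],[[-0.04,0.03,0],0,0.72],[[-0.08,0.03,0],0,0.72]]';python3 - <<'E'
from h import *
c=vision.capture("side"); crop(c,250,180,440,310,4,"side7.png")
E
python3 go.py .496 -.17 .10 13
```

```text
clock: 9.35
ee_pos: [0.525, -0.1344, 0.0234]
tcp_rot: [[0.001, -0.234, 0.972], [-0.0, 0.972, 0.234], [-1.0, -0.0, 0.0]]
ft_force: [0.2, 0.5, 0.1]
gripper_width: 0.0238
clock: 9.85
ee_pos: [0.5148, -0.1012, 0.1021]
tcp_rot: [[-0.005, -0.237, 0.971], [0.001, 0.971, 0.237], [-1.0, 0.003, -0.005]]
ft_force: [0.5, -0.2, -0.1]
gripper_width: 0.024
clock 9.9 pos [ 0.5206 -0.1027  0.1105] head 103.72 w 0.024 j [-0.24  0.12  2.05  0.    0.96 -0.48]
shift [ 0.0105 -0.0595 -0.0399] turn 90.72
```

View pics/side7.png

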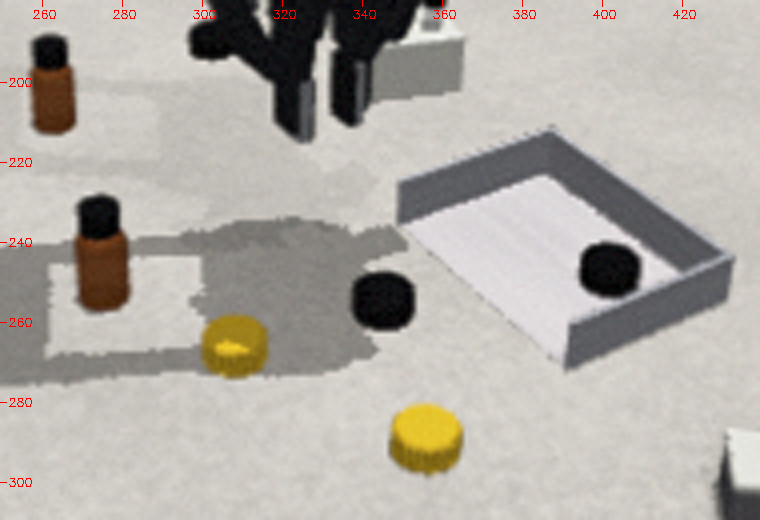

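```bash
python3 - <<'E'
from h import *
c=vision.capture("side"); t=vision.capture("top")
crop(t,265,140,445,280,4,"top7.png")
p=px2w(c,[[345.4,254.7]],[.008])[0,:2]
o=np.array([.633,-.142]);a=np.radians(11.5);R=np.array([[np.cos(a),-np.sin(a)],[np.sin(a),np.cos(a)]])
print(p,R.T@(p-o))
e=o+R@np.array([.0,.01]);d=e-p;L=np.linalg.norm(d);u=d/L
print("heading",np.degrees(np.arctan2(u[1],u[0])),"start",p-.036*u,"end tcp",e-.022*u)
E
```

```text
[ 0.52972959 -0.15769392] [-0.10432609  0.00520995]
heading 14.128844254155497 start [ 0.49481862 -0.16648163] end tcp [ 0.60967184 -0.13757102]
```

View pics/top7.png

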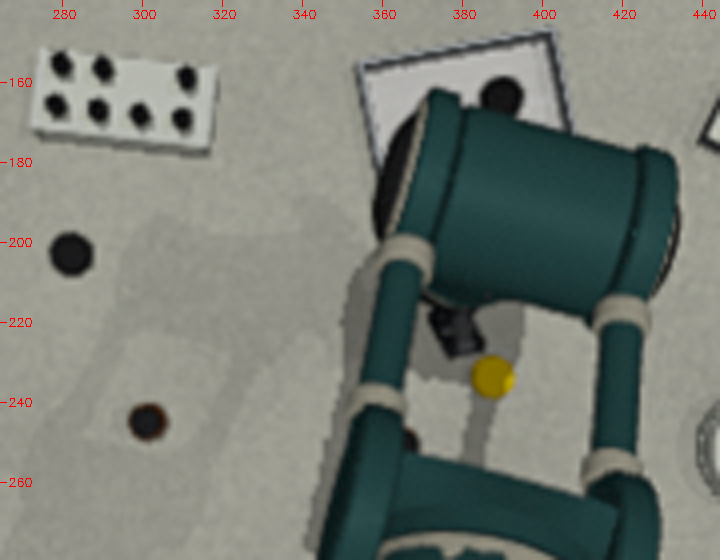

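B is at tray (−.104, .005), ready for the forward push. I rotate and reposition behind it.

```bash
python3 go.py .4948 -.1665 .11 14; 
```

```text
clock 10.0 pos [ 0.5199 -0.1028  0.1068] head 103.7 w 0.024 j [-0.24  0.12  2.06  0.    0.96 -0.48]
shift [-0.0033 -0.056  -0.0394] turn 89.7
```

```bash
python3 -m crank '[[[0,-0.056,-0.039],65,0.72],[[0,-0.056,-0.039],65,0.72],[[0,-0.056,-0.039],65,0.72],[[0,-0.056,-0.039],65,0.72],[[0,-0.056,-0.039],65,0.72],[[0,-0.056,-0.039],65,0.72],[[0,-0.056,-0.039],65,0.72],[[0,-0.056,-0.039],65,0.72]]';  python3 go.py .4948 -.1665 .06 14
```

```text
clock: 10.8
ee_pos: [0.4913, -0.1657, 0.1016]
tcp_rot: [[-0.003, 0.784, 0.621], [0.001, 0.621, -0.784], [-1.0, -0.001, -0.003]]
ft_force: [1.0, 0.6, -0.3]
gripper_width: 0.0237
clock 10.8 pos [ 0.4913 -0.1657  0.1016] head 38.38 w 0.0237 j [-0.37  0.12  2.08  0.    0.95  0.53]
shift [0.0416 0.0023 0.0029] turn 24.38
```

```bash
python3 -m crank '[[[0.02,0.001,0.003],24,0.72],[[0.03,0.001,0.003],24,0.72],[[0.041,0.001,0.003],24,0.72],[[0.041,0.001,0.003],24,0.72],[[0.041,0.001,0.003],24,0.72]]';  python3 go.py .4945 -.1665 .023 14;python3 - <<'E'
from h import *
c=vision.capture("side"); crop(c,270,180,440,310,4,"side8.png")
E
```

```text
clock: 11.3
ee_pos: [0.4942, -0.1678, 0.0612]
tcp_rot: [[-0.002, 0.967, 0.256], [0.001, 0.256, -0.967], [-1.0, -0.002, -0.002]]
ft_force: [0.2, 0.0, 1.6]
gripper_width: 0.024
clock 11.3 pos [ 0.4942 -0.1678  0.0612] head 14.81 w 0.024 j [-0.38  0.18  2.09  0.    0.87  0.94]
shift [ 0.0382  0.0007 -0.0012] turn 0.81
```

View pics/side8.png

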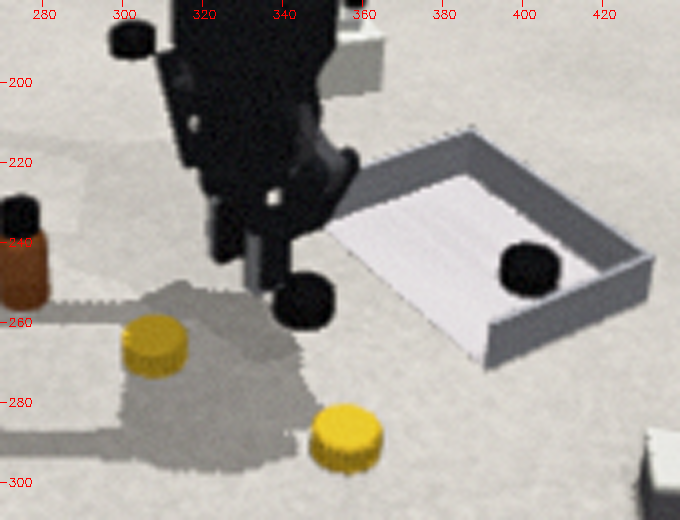

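```bash
python3 -m crank '[[[0.015,0,-0.001],1,0.72],[[0.03,0,-0.001],1,0.72],[[0.038,0,-0.001],1,0.72],[[0.038,0,-0.001],1,0.72],[[0.038,0,-0.001],1,0.72]]' ; python3 -m crank '[[[0,0.006,0],0,0.72],[[0,0.014,0],0,0.72],[[0,0.024,0],0,0.72],[[0,0.036,0],0,0.72],[[0,0.048,0],0,0.72],[[0,0.058,0],0,0.72],[[0,0.064,0],0,0.72],[[0,0.066,0],0,0.72]]' ; python3 go.py .6097 -.1376 .023 14; python3 - <<'E'
from h import *
for n in("side",):
    c=vision.capture(n); crop(c,270,180,440,310,4,n+"9.png")
E
```

```text
clock: 11.85
ee_pos: [0.4953, -0.168, 0.0247]
tcp_rot: [[0.0, 0.972, 0.236], [-0.0, 0.236, -0.972], [-1.0, 0.0, 0.0]]
ft_force: [-0.3, -0.2, -0.5]
gripper_width: 0.0237
clock: 12.65
ee_pos: [0.5601, -0.1522, 0.0242]
tcp_rot: [[0.0, 0.972, 0.236], [-0.0, 0.236, -0.972], [-1.0, 0.0, 0.0]]
ft_force: [-0.1, -0.0, -0.5]
gripper_width: 0.024
clock 12.65 pos [ 0.5601 -0.1522  0.0242] head 13.64 w 0.024 j [-0.31  0.33  1.99 -0.    0.83  1.02]
shift [ 0.0012  0.0516 -0.0025] turn -0.36
```

View pics/side9.png

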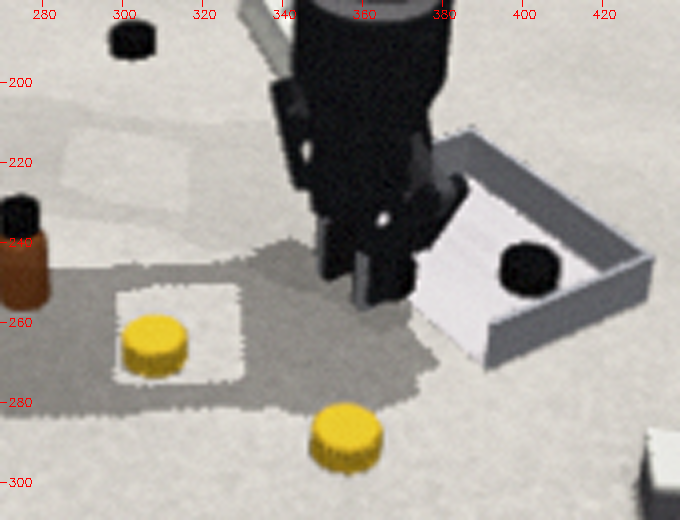

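B is hidden behind the right finger, as expected. I continue and check after retreating.

```bash
python3 -m crank '[[[0,0.006,0],0,0.72],[[0,0.016,0],0,0.72],[[0,0.028,0],0,0.72],[[0,0.04,0],0,0.72],[[0,0.05,0],0,0.72],[[0,0.053,0],0,0.72]]' ; python3 -m crank '[[[0,-0.008,0],0,0.72],[[0,-0.02,0],0,0.72],[[-0.04,-0.03,0],0,0.72],[[-0.09,-0.03,0],0,0.72]]';python3 - <<'E'
from h import *
for n in("side","top"):
    c=vision.capture(n); crop(c,*((260,180,440,310) if n=="side" else (265,140,445,280)),4,n+"10.png")
E
python3 go.py .5276 .180 .11 90
```

```text
clock: 13.3
ee_pos: [0.6125, -0.1397, 0.0245]
tcp_rot: [[0.001, 0.972, 0.236], [-0.0, 0.236, -0.972], [-1.0, 0.001, 0.001]]
ft_force: [-0.1, -0.2, -0.4]
gripper_width: 0.0239
clock: 13.7
ee_pos: [0.5751, -0.1464, 0.1107]
tcp_rot: [[-0.011, 0.972, 0.234], [0.003, 0.234, -0.972], [-1.0, -0.01, -0.005]]
ft_force: [1.0, -0.2, -0.0]
gripper_width: 0.024
clock 13.8 pos [ 0.5849 -0.1489  0.1217] head 13.55 w 0.0236 j [-0.29  0.23  1.89 -0.    1.    1.04]
shift [ 0.0098  0.0213 -0.3333] turn -76.45
```

View pics/side10.png

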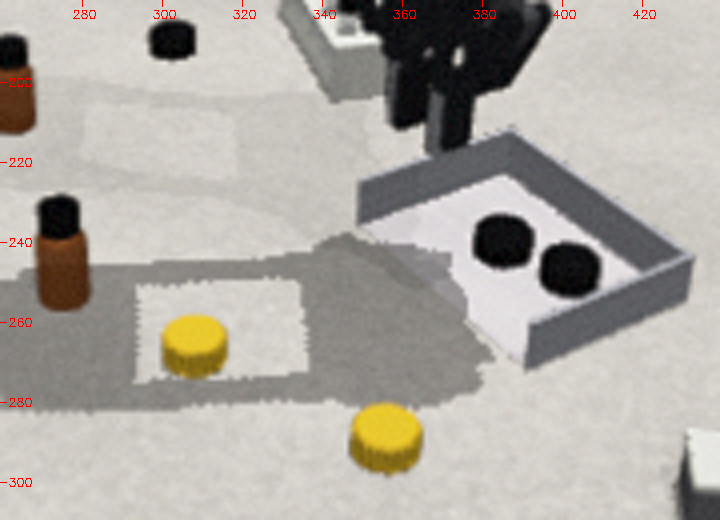

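Both caps are inside, B at (385,240) and C at (402,247). Now cap A at (303,189).

```bash
python3 -m crank '[[[0,0.021,-0.333],-65,0.72],[[0,0.021,-0.333],-65,0.72],[[0,0.021,-0.333],-65,0.72],[[0,0.021,-0.333],-65,0.72],[[0,0.021,-0.333],-65,0.72],[[0,0.021,-0.333],-65,0.72],[[0,0.021,-0.333],-65,0.72],[[0,0.021,-0.333],-65,0.72]]';  python3 go.py .5276 .180 .06 90
```

```text
clock: 14.6
ee_pos: [0.5214, 0.1846, 0.1139]
tcp_rot: [[-0.001, 0.189, 0.982], [0.001, 0.982, -0.189], [-1.0, 0.001, -0.001]]
ft_force: [0.2, -0.2, 0.6]
gripper_width: 0.0238
clock 14.6 pos [0.5214 0.1846 0.1139] head 79.11 w 0.0238 j [0.29 0.16 2.   0.   0.98 0.48]
shift [ 0.0539 -0.0034  0.007 ] turn -10.89
```

```bash
python3 -m crank '[[[0.01,-0.002,0.005],-11,0.72],[[0.03,-0.002,0.005],-11,0.72],[[0.05,-0.002,0.005],-11,0.72],[[0.054,-0.002,0.005],-11,0.72],[[0.054,-0.002,0.005],-11,0.72],[[0.054,-0.002,0.005],-11,0.72]]';  python3 go.py .5276 .180 .023 90;python3 - <<'E'
from h import *
for n in("side",):
    c=vision.capture(n); crop(c,230,130,410,260,4,n+"11.png"); print(px2w(c,[[302.8,189.2]],[.008]))
E
```

```text
clock: 15.2
ee_pos: [0.5283, 0.1784, 0.061]
tcp_rot: [[0.001, 0.007, 1.0], [0.0, 1.0, -0.007], [-1.0, 0.0, 0.001]]
ft_force: [0.3, 0.9, 0.6]
gripper_width: 0.0239
clock 15.2 pos [0.5283 0.1784 0.061 ] head 89.58 w 0.0239 j [ 0.28  0.24  2.02 -0.    0.88  0.29]
shift [ 0.038   0.0016 -0.0008] turn -0.42
[[0.52862369 0.14495417 0.008     ]]
```

View pics/side11.png

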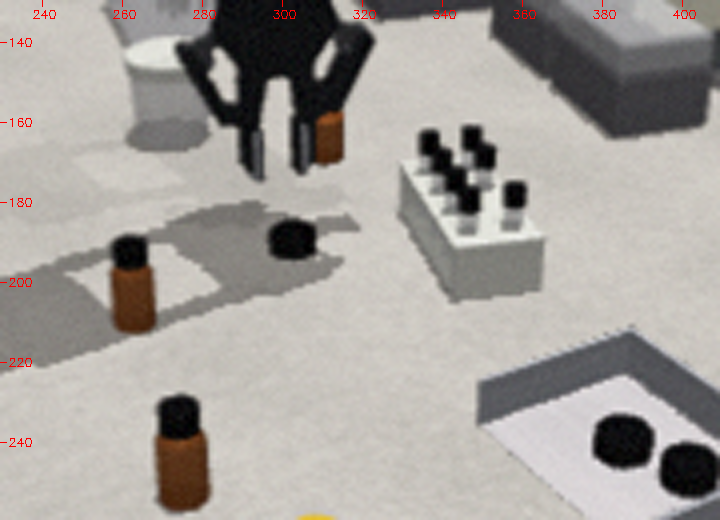

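```bash
python3 -m crank '[[[0.015,0.001,0],0,0.72],[[0.03,0.001,0],0,0.72],[[0.038,0.001,0],0,0.72],[[0.038,0.001,0],0,0.72],[[0.038,0.001,0],0,0.72]]' ; python3 -m crank '[[[0,-0.006,0],0,0.72],[[0,-0.014,0],0,0.72],[[0,-0.024,-0.001],0,0.72],[[0,-0.036,-0.001],0,0.72],[[0,-0.05,-0.002],0,0.72],[[0,-0.064,-0.002],0,0.72],[[0,-0.078,-0.003],0,0.72],[[0,-0.092,-0.003],0,0.72]]';python3 -m crank '[[[0,-0.014,0],0,0.72],[[0,-0.028,-0.001],0,0.72],[[0,-0.042,-0.001],0,0.72],[[0,-0.056,-0.002],0,0.72],[[0,-0.07,-0.002],0,0.72],[[0,-0.08,-0.003],0,0.72],[[0,-0.086,-0.003],0,0.72],[[0,-0.088,-0.003],0,0.72]]'; python3 go.py .518 -.106 .023 90; python3 - <<'E'
from h import *
for n in("side",):
    c=vision.capture(n); crop(c,250,170,430,300,4,n+"12.png")
E
```

```text
clock: 15.75
ee_pos: [0.5277, 0.1795, 0.0216]
tcp_rot: [[-0.001, 0.007, 1.0], [-0.0, 1.0, -0.007], [-1.0, -0.0, -0.001]]
ft_force: [0.2, 0.0, -0.6]
gripper_width: 0.024
clock: 16.55
ee_pos: [0.5243, 0.0862, 0.0223]
tcp_rot: [[-0.0, 0.007, 1.0], [-0.0, 1.0, -0.007], [-1.0, -0.0, -0.0]]
ft_force: [0.4, -0.2, -0.1]
gripper_width: 0.0241
clock: 17.35
ee_pos: [0.5209, -0.001, 0.0223]
tcp_rot: [[0.0, 0.008, 1.0], [0.0, 1.0, -0.008], [-1.0, 0.0, 0.0]]
ft_force: [-0.9, 0.5, -0.1]
gripper_width: 0.0237
clock 17.35 pos [ 0.5209 -0.001   0.0223] head 89.55 w 0.0237 j [-0.05  0.23  2.12  0.    0.79 -0.04]
shift [-0.0007 -0.1051 -0.0021] turn -0.45
```

View pics/side12.png

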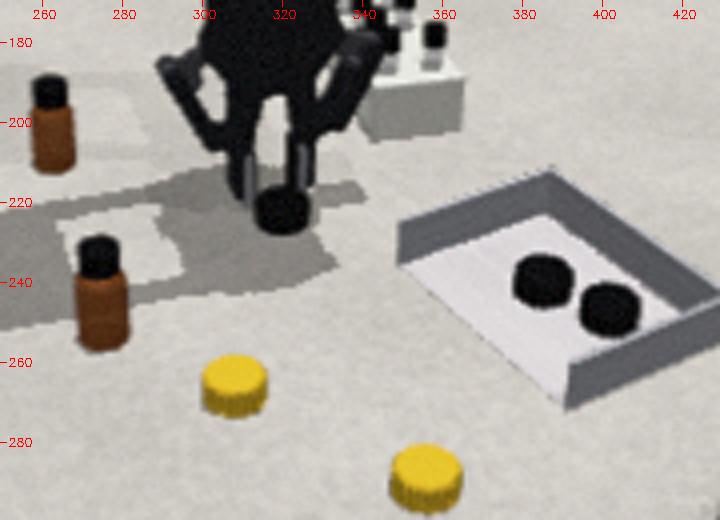

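Cap A at (320,222) is centred in the fork. I continue about 105 mm to the staging spot, then retreat.

```bash
python3 -m crank '[[[0,-0.01,0],0,0.72],[[0,-0.024,-0.001],0,0.72],[[0,-0.039,-0.001],0,0.72],[[0,-0.054,-0.002],0,0.72],[[0,-0.069,-0.002],0,0.72],[[0,-0.084,-0.003],0,0.72],[[0,-0.096,-0.003],0,0.72],[[0,-0.1,-0.003],0,0.72]]' ; python3 -m crank '[[[0,0.008,0],0,0.72],[[0,0.022,0],0,0.72],[[0,0.03,0],0,0.72],[[-0.04,0.03,0],0,0.72],[[-0.08,0.03,0],0,0.72],[[-0.08,0.03,0],0,0.72]]';python3 - <<'E'
from h import *
c=vision.capture("side"); crop(c,260,180,440,310,4,"side13.png")
E
```

```text
clock: 18.2
ee_pos: [0.5172, -0.1019, 0.0223]
tcp_rot: [[0.0, 0.009, 1.0], [-0.0, 1.0, -0.009], [-1.0, -0.0, 0.0]]
ft_force: [0.4, 0.6, 0.0]
gripper_width: 0.0237
clock: 18.8
ee_pos: [0.5221, -0.0694, 0.1082]
tcp_rot: [[0.011, 0.005, 1.0], [-0.002, 1.0, -0.005], [-1.0, -0.002, 0.011]]
ft_force: [1.2, 0.1, 0.2]
gripper_width: 0.024
```

View pics/side13.png

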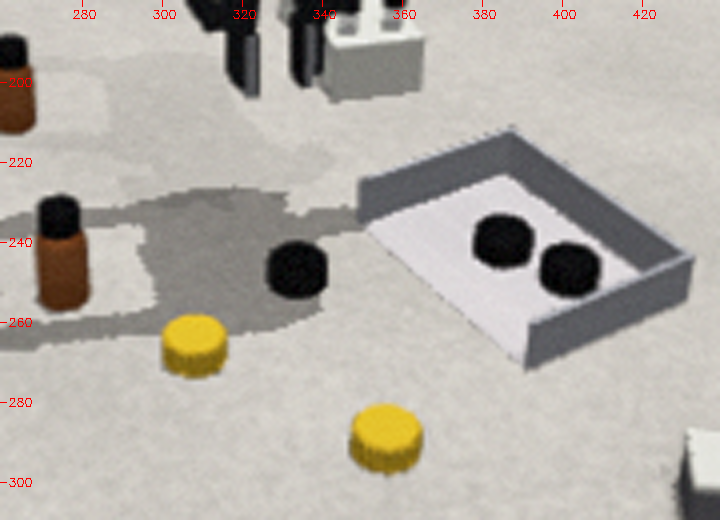

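```bash
python3 - <<'E'
from h import *
c=vision.capture("side")
P=px2w(c,[[333.5,247],[385.2,240],[401.8,247]],[.008]*3)[:,:2]
o=np.array([.633,-.142]);a=np.radians(11.5);R=np.array([[np.cos(a),-np.sin(a)],[np.sin(a),np.cos(a)]])
print(P,(P-o)@R)
e=o+R@np.array([-.018,.038]);d=e-P[0];L=np.linalg.norm(d);u=d/L
print("heading",np.degrees(np.arctan2(u[1],u[0])),"start",P[0]-.036*u,"end tcp",e-.0235*u,L)
E
python3 go.py .48 -.14 .11 12
```

```text
[[ 0.5157704  -0.12504312]
 [ 0.63175865 -0.13713143]
 [ 0.65368655 -0.1715669 ]] [[-0.11149552  0.03998829]
 [-0.0002458   0.00501832]
 [ 0.01437657 -0.03309757]]
heading 10.281724213624003 start [ 0.48034849 -0.1314687 ] end tcp [ 0.58466274 -0.11254596] 0.09351666379830163
clock 18.9 pos [ 0.5185 -0.0691  0.1037] head 89.7 w 0.0236 j [-0.18  0.12  2.07  0.    0.95 -0.18]
shift [-0.0064 -0.0711 -0.0382] turn 77.7
```

```bash
python3 -m crank '[[[0,-0.063,-0.038],65,0.76],[[0,-0.063,-0.038],65,0.76],[[0,-0.063,-0.038],65,0.76],[[0,-0.063,-0.038],65,0.76],[[0,-0.063,-0.038],65,0.76],[[0,-0.063,-0.038],65,0.76],[[0,-0.063,-0.038],65,0.76],[[0,-0.063,-0.038],65,0.76]]';  python3 go.py .480 -.1315 .06 10.5
```

```text
clock: 19.7
ee_pos: [0.4775, -0.1318, 0.1003]
tcp_rot: [[-0.004, 0.911, 0.413], [0.001, 0.413, -0.911], [-1.0, -0.003, -0.003]]
ft_force: [1.2, 0.2, 0.0]
gripper_width: 0.0204
clock 19.7 pos [ 0.4775 -0.1318  0.1003] head 24.37 w 0.0204 j [-0.32  0.07  2.12  0.    0.95  0.83]
shift [0.0403 0.0025 0.0009] turn 13.87
```

```bash
python3 -m crank '[[[0.02,0.001,0.001],14,0.76],[[0.03,0.001,0.001],14,0.76],[[0.04,0.001,0.001],14,0.76],[[0.04,0.001,0.001],14,0.76],[[0.04,0.001,0.001],14,0.76]]';  python3 go.py .480 -.1315 .023 10.5;python3 - <<'E'
from h import *
c=vision.capture("side"); crop(c,260,180,440,310,4,"side14.png")
E
```

```text
clock: 20.2
ee_pos: [0.4796, -0.133, 0.0615]
tcp_rot: [[-0.002, 0.983, 0.186], [0.001, 0.186, -0.983], [-1.0, -0.002, -0.001]]
ft_force: [0.6, -0.0, -0.2]
gripper_width: 0.021
clock 20.2 pos [ 0.4796 -0.133   0.0615] head 10.72 w 0.021 j [-0.32  0.13  2.14  0.    0.87  1.06]
shift [ 0.0385  0.0007 -0.0014] turn 0.22
```

View pics/side14.png

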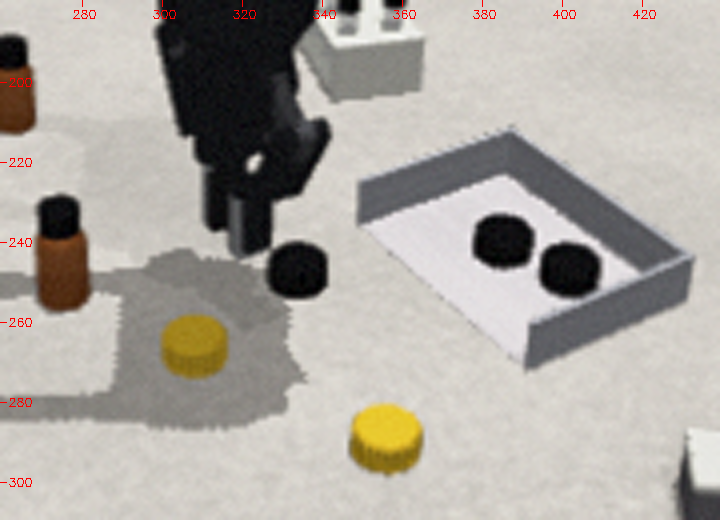

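```bash
python3 -m crank '[[[0.015,0,-0.001],0,0.76],[[0.03,0,-0.001],0,0.76],[[0.038,0,-0.001],0,0.76],[[0.038,0,-0.001],0,0.76],[[0.038,0,-0.001],0,0.76]]' ; python3 -m crank '[[[0,0.006,0],0,0.76],[[0,0.014,0],0,0.76],[[0,0.024,0],0,0.76],[[0,0.034,0],0,0.76],[[0,0.042,0],0,0.76],[[0,0.048,0],0,0.76],[[0,0.05,0],0,0.76],[[0,0.05,0],0,0.76]]' ; python3 go.py .5847 -.1125 .023 10.5; python3 - <<'E'
from h import *
c=vision.capture("side"); crop(c,270,180,440,310,4,"side15.png")
E
```

```text
clock: 20.75
ee_pos: [0.4805, -0.1326, 0.0247]
tcp_rot: [[0.001, 0.983, 0.184], [-0.0, 0.184, -0.983], [-1.0, 0.0, 0.0]]
ft_force: [0.2, 0.0, -0.0]
gripper_width: 0.0204
clock: 21.55
ee_pos: [0.5295, -0.1232, 0.0241]
tcp_rot: [[-0.0, 0.983, 0.184], [0.0, 0.184, -0.983], [-1.0, -0.0, -0.0]]
ft_force: [-0.4, -0.1, 0.2]
gripper_width: 0.0208
clock 21.55 pos [ 0.5295 -0.1232  0.0241] head 10.62 w 0.0208 j [-0.27  0.27  2.07 -0.    0.81  1.11]
shift [ 0.0011  0.0563 -0.0003] turn 0.12
```

View pics/side15.png

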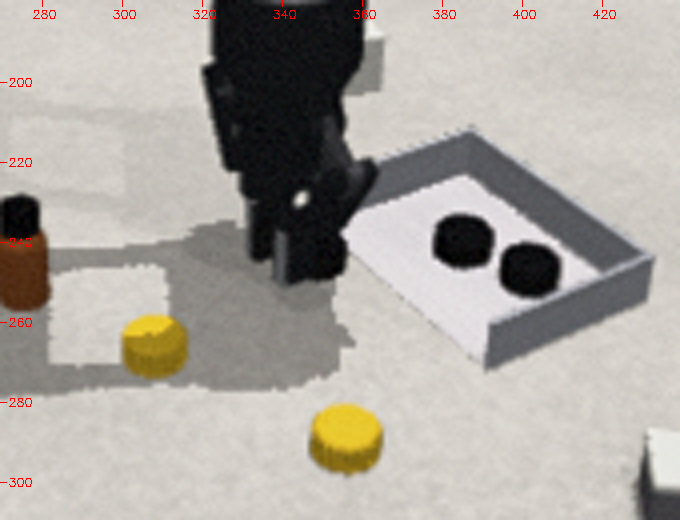

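```bash
python3 -m crank '[[[0,0.006,0],0,0.76],[[0,0.016,0],0,0.76],[[0,0.028,0],0,0.76],[[0,0.04,0],0,0.76],[[0,0.05,0],0,0.76],[[0,0.057,0],0,0.76],[[0,0.06,0],0,0.76]]' ; python3 -m crank '[[[0,-0.008,0],0,0.76],[[0,-0.02,0],0,0.76],[[0,-0.03,0],0,0.76],[[-0.04,-0.03,0],0,0.76],[[-0.09,-0.04,0],0,0.76],[[-0.13,-0.08,0],0,0.76],[[-0.16,-0.12,0],0,0.76],[[-0.16,-0.12,0],0,0.76]]';python3 - <<'E'
from h import *
for n in("side","top"):
    c=vision.capture(n); crop(c,*((260,180,440,310) if n=="side" else (265,140,445,280)),4,n+"16.png")
E
```

```text
clock: 22.3
ee_pos: [0.5893, -0.1121, 0.0243]
tcp_rot: [[0.0, 0.983, 0.184], [-0.0, 0.184, -0.983], [-1.0, 0.0, 0.0]]
ft_force: [-0.2, -0.2, 0.5]
gripper_width: 0.0207
clock: 23.1
ee_pos: [0.4681, -0.1354, 0.188]
tcp_rot: [[0.004, 0.983, 0.182], [-0.002, 0.182, -0.983], [-1.0, 0.004, 0.003]]
ft_force: [0.5, 0.2, 0.7]
gripper_width: 0.0201
```

View pics/side16.png

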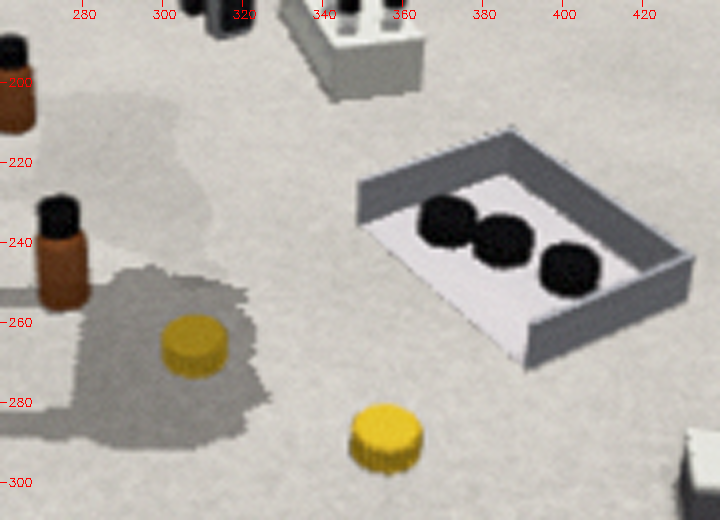

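View pics/top16.png

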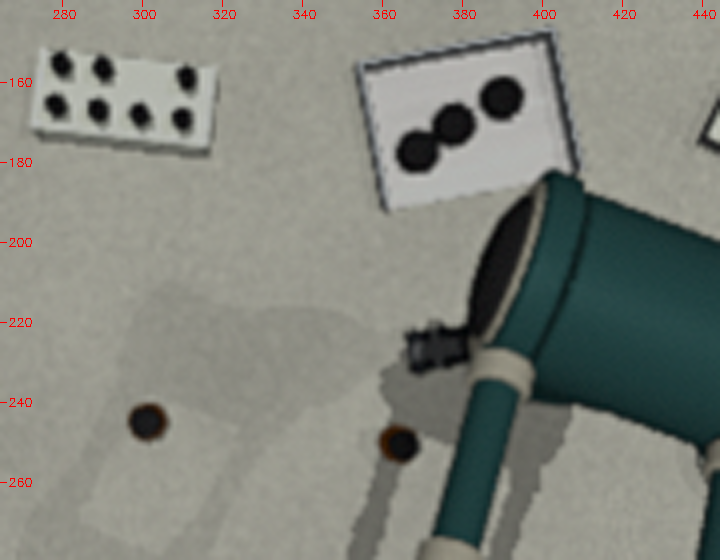

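```bash
python3 - <<'E'
from h import *
o=np.array([.633,-.142]);a=np.radians(11.5);R=np.array([[np.cos(a),-np.sin(a)],[np.sin(a),np.cos(a)]])
for n,px,z in(("side",[[371.3,235],[385.3,240],[401.8,247]],.008),("top",[[368.5,177.3],[378,170.5],[389.5,163.7]],.014)):
    c=vision.capture(n); cv2.imwrite(f"pics/{n}_end.png",c["color"][:,:,::-1])
    P=px2w(c,px,[z]*3)[:,:2]; print(n,((P-o)@R).round(4))
s=telemetry.read_state(); print(s["ee_pos"],np.abs(s["joint_vel"]).max())
E
```

```text
side [[-0.0151  0.0357]
 [-0.0001  0.0049]
 [ 0.0144 -0.0331]]
top [[-0.0143  0.0394]
 [ 0.0009  0.0078]
 [ 0.0151 -0.0299]]
[ 0.4697458  -0.13423976  0.18330466] 0.035392218244846056
```

View pics/top_end.png

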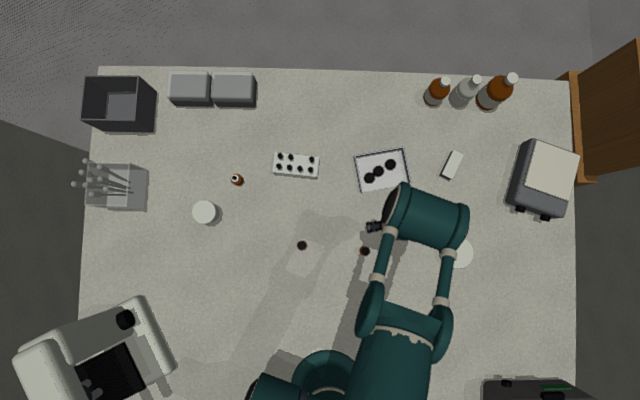

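All three caps are inside with wide margins. The vials (302,245) and (365,251), dropper, jar and slide box are where they were. The arm is clear, so I hand in.

```bash
python3 -m crank '[[[0,0,0],0,0.76],[[0,0,0],0,0.76],[[0,0,0],0,0.76]]'; python3 -c "
from plant import ticket; print(ticket.close_job())"
```

```text
clock: 23.6
ee_pos: [0.4703, -0.134, 0.183]
tcp_rot: [[-0.002, 0.983, 0.184], [0.001, 0.184, -0.983], [-1.0, -0.002, -0.001]]
ft_force: [0.2, 0.3, -0.3]
gripper_width: 0.0205
the job is handed in; nothing more can be done
None
```

All three black caps are in the tray, and I handed the job in at about 24 s of the 72 s allowed. I pushed each one with the partly closed fingertips used as a two-point fork, with no pinching or lifting.

**Final positions:** in the tray frame, the caps measured about (−15, 37), (0, 6) and (15, −32) mm. The side and top cameras agreed to within about 4 mm. The nearest cap is about 24 mm inside the mouth limit, and all three looked flat.

**Other things on the bench:** by eye in the last top view, the vials, dropper, jar and slide box had not moved. The arm partly hid the dish stack and hid the yellow caps. The yellow caps looked unmoved in the last side view, and I never went near the dishes at low height. I did not measure any of these positions again.

**Forces:** the wrist readings after each move stayed under about 2 N. The arm was clear at 0.18 m when I handed in, and no check failed.

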